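# Clamp the tube rack on the shaker

## Robot

A 6-joint arm with a two-finger parallel gripper is mounted at the origin on the work surface. World frame = base frame: x ahead of the robot, y to its left, z up, the work surface at z = 0. Lengths are in mm, angles in rad, forces in N, time in s.
With the tool pointing down it reaches from about 250 to 725 mm from the base axis. Payload 9.7 kg.
Tool frame: the origin (TCP) lies midway between the tips of the shut fingers; the grasp point (between the pads) lies 19 mm behind it (bot.tcp_to_grasp is the distance from the TCP to the grasp point, in mm); z points along the fingers, y is the direction in which the jaws open and shut (so a half turn about z gives the same grasp; the last joint's range is limited). The gripper opens to 85 mm and grips with 20 to 120 N. Pads are 22 mm wide; open, the fingers measure 114 mm over their backs; the gripper's body (76 mm by 85 mm) begins 54 mm behind the grasp point. The pads swing forward as they close: fully open they stand 13 mm farther back than shut.
Start: joints at [1.34, 0.087, 0.176, 1.66, 0, 1.571], TCP at [125.813, 535.414, 231.284] pointing down, gripper open.
Joint ranges: [-3.13, 3.13], [-0.85, 1.81], [-1.15, 1.24], [-2.2, 2.28], [-1.44, 1.52], [-3.14, 3.14]. Speed limits (rad/s): [2.22, 2.22, 2.57, 3.14, 3.14, 3.14].

## Interface

Orientations are given as a unit quaternion [w, x, y, z].
In Python, from plant import bot, hand, kinematics, monitor, viewer, workorder gives the robot as it stands. Calls block until the motion is done:
- bot.move_to(position, orientation): joint-space move of the TCP to a pose.
- bot.move_linear(position, rotation=None, max_speed=150, guard=None): straight line of the TCP; rotation=None keeps the orientation; max_speed is the mean speed in mm/s. With guard (N) it stops when the force on the tool has changed by that much, and returns True; else False.
- bot.move_j(angles): joint-space move.
- hand.open_gripper() and hand.close_gripper(): open the fingers fully, or close them until they stop; the grip force is fixed at half the most.
- bot.sleep(seconds).
- kinematics.ik(position, orientation): joint angles nearest the present ones, or None.
- monitor.observe(): the state.
- viewer.get_image(name): name is "side" or "top"; returns the picture (420x560x3 uint8, red, green, blue); there is no depth.
- viewer.calibration(name): a dict with "K" (3x3 intrinsics, pixels), "k1" (the pictures are not rectified: a ray, as slopes to the right and down, at radius r is drawn at 1 + k1 r^2 times it, then the intrinsics apply), "rvec" (rotation vector, rad) and "tvec" (3), from world to camera coordinates, as OpenCV has them. Camera axes: x right, y down, z forward; pixel columns grow to the right and rows downward; lengths in mm; the calibration is good to about 2 mm. A picture is of the moment at which its call begins. calibration takes no time and is no camera call.
A pose or a line that the arm cannot do raises bot.PlanningError and nothing moves.
- workorder.hand_in(): hands the job in, once; it reports no verdict.
The state is a dict: "t": time; "joints": joint angles; "joint_velocities": joint speeds; "effort": joint torques, N m; "eef_pos": TCP position; "tool_rot": TCP orientation; "force": force on the tool from outside, world axes, zero at the start; "wrist_torque": the same for the moment, N m; "finger_gap": opening from 0.0 (shut) to 1.0 (fully open).
Only numpy, scipy, OpenCV 4.12 (cv2) and the standard library are available. Lean on these libraries where they do the work, as an engineer would, in place of code of your own. Each camera call takes 0.05 s, during which the arm holds its last target. There are 200 camera calls.

## Task

Clamp the grey tube rack down on the bench shaker, without grasping or lifting anything: push the open clamp strap round with the back of a finger until it lies fully home across the rack, and then push the cam lever all the way down so that it locks the strap onto the rack. Leave the rack, its tubes and everything else on the bench where they are.

Things in the scene. Friction and masses are not known exactly. Their poses are not given: they have to be found in the camera images.
- shaker: Bench shaker, fixed: white housing 270 x 270 mm, control panel on its -x side, aluminium platform on top, 85 mm above the bench. Origin: centre of its underside, at bench height; z up. Its pose is the 'shaker frame' used below. Steel pivot post at x 0, y +85 mm; steel keeper post at x 0, y -72 mm with a jaw open to -x, its top 195 mm above the bench. The rack stands between them.
- strap_swing (a joint): Swing of the clamp strap about the vertical axis of the pivot post, rad. 0 = fully home against a stop: the strap points along the shaker's -y, across the rack, its tongue in the keeper's jaw. Positive = swung open towards the shaker's -x (panel) side; at 1.57 it points along -x. Starts 1.15 to 1.85. Stays where it is left (friction, about 3 N at the flange).
- strap_flange (a point): Middle of the outer face of the strap's flange, the face to push on. The strap is a steel bar 24 mm wide, 3 mm thick, 135 mm long from the pivot axis plus a 33 mm tongue, underside 184 mm above the bench. The flange stands along its trailing edge: face 12 mm from the strap's centre line, from 18 to 76 mm from the pivot axis (this point: 47 mm), top 207 mm above the bench (this point: 196 mm).
- cam_lever (a joint): Turn of the cam lever on top of the strap, rad. 0 = fully up: handle 65 degrees (1.134 rad) above level, leaning along the strap towards its tongue. Grows as the handle is pushed towards the tongue and down; 1.05 = fully down on its stop, lying 5 degrees above level along the strap. Starts 0 to 0.12. Stays where it is left (friction, 2 N at the handle; needs 5 to 15 N near the end as the pad bites).
- lever_axis (a point): Middle of the cam lever's turning axis, on the strap's centre line, 85 mm from the pivot axis and 203 mm above the bench; it swings with the strap. The axis is level, across the strap (along the shaker's x when the strap is home).
- lever_tip (a point): Outer end of the lever's handle, on its centre line, 80 mm from the lever's axis. The outer 36 mm of the handle are a black grip 17 mm wide and 9 mm thick; the steel shank is 10 mm wide and 6 mm thick.
- clamp_pad: Rubber pressure pad under the strap, 22 x 30 x 4 mm, below the lever's axis. Origin: centre of its top, 184 mm above the bench with the lever up. The cam drives it down 3.6 mm, which presses it onto the rack's bridge when the strap is home.
- rack: Loose grey plastic tube rack, 160 mm along the shaker's x, 70 mm across, standing on the platform between low guides. Origin: centre of its underside. Its top lattice is 60 mm high; the bridge across its middle (29 mm along x) is 92 mm high, 2.6 mm below the raised pad when the strap is over it.
- tube0: Loose capped blood tube, 13 mm in diameter, cap 16 mm, 80 mm tall, standing in the rack at x -26.5 mm, y +20 mm of it, cap top 168 mm above the bench. Origin: centre of its foot.
- tube1: Loose capped blood tube, 13 mm in diameter, cap 16 mm, 80 mm tall, standing in the rack at x -46.5 mm, y -20 mm of it, cap top 168 mm above the bench. Origin: centre of its foot.
- tube2: Loose capped blood tube, 13 mm in diameter, cap 16 mm, 80 mm tall, standing in the rack at x +26.5 mm, y +0 mm of it, cap top 168 mm above the bench. Origin: centre of its foot.
- tube3: Loose capped blood tube, 13 mm in diameter, cap 16 mm, 80 mm tall, standing in the rack at x +66.5 mm, y +20 mm of it, cap top 168 mm above the bench. Origin: centre of its foot.
- orange_rack: Bystander: loose orange tube rack with tubes, 200 x 64 x 88 mm, on the bench to the right of the shaker. Origin: centre of its underside.
- specimen_cup: Bystander: loose capped jar, 60 mm in diameter, 66 mm tall, on the bench to the left. Origin: centre of its underside.
- marker: Bystander: loose marker pen, 130 mm long, 15 mm thick, lying on the bench in front on the right. Origin: under its middle.
- mouse: Bystander: loose black computer mouse, 105 x 60 x 33 mm, on the bench to the left. Origin: centre of its underside.

How it is judged:
By the outcome, as a careful person would: the job done as asked, in the order asked, and still so for the second after the job is handed in, with the robot touching nothing.
It also fails if it takes over 48 s, if anything falls off the work surface, if the arm or the gripper's body presses on something with over 40 N, if the wrist force passes 120 N, or if a joint passes its speed limit or range.

## Working session

There is one attempt and no reset: what is moved stays moved. The work goes in short steps, each a Python script; the robot and the scene stay as the last script left them, time stands still between calls to the robot, and variables do not carry over. Pictures are saved under pics/ and viewed, about 8 in all and at most 12, crops included, and the job is handed in when it is done.

```bash
ls; mkdir -p pics; python3 - <<'E'
from plant import bot, hand, kinematics, monitor, viewer, workorder
import cv2
for n in("side","top"):
    im=viewer.get_image(n); cv2.imwrite(f"pics/{n}0.png",im[:,:,::-1]); print(n,viewer.calibration(n))
s=monitor.observe(); print(s)
E
```

```text
pics
side {'K': array([[408.88048828,   0.        , 279.26653029],
       [  0.        , 408.88048828, 204.04335846],
       [  0.        ,   0.        ,   1.        ]]), 'k1': -0.07499007600562217, 'rvec': array([ 2.08662806, -0.69968512,  0.35560101]), 'tvec': array([-367.11753195,  307.01008766,  882.18902661])}
top {'K': array([[468.47700201,   0.        , 271.4838365 ],
       [  0.        , 468.47700201, 210.32193659],
       [  0.        ,   0.        ,   1.        ]]), 'k1': -0.04614366403833183, 'rvec': array([ 2.14430457, -2.17705037,  0.07866656]), 'tvec': array([  45.79822784,  468.0882453 , 1411.97777461])}
{'t': 0.1, 'joints': array([1.33999774e+00, 8.73841116e-02, 1.75207004e-01, 1.65979529e+00,
       5.22345694e-06, 1.57077898e+00]), 'joint_velocities': array([ 0.0003651 , -0.00128642,  0.00173432, -0.00090296, -0.00062806,
       -0.00109014]), 'effort': array([-7.51896714e-04, -5.21556759e+01,  4.65656841e+01,  1.57767377e-02,
        1.66552758e-05, -3.61890912e-06]), 'eef_pos': array([125.76638473, 535.21476472, 230.66222077]), 'tool_rot': array([-7.03077802e-05,  1.15134698e-01,  9.93349715e-01, -5.83823004e-04]), 'force': array([-0.55945904, -0.5511443 , -0.2861571 ]), 'wrist_torque': array([ 0.00343816, -0.09156934,  0.01526397]), 'finger_gap': 0.9983096344441573}
```

View pics/top0.png

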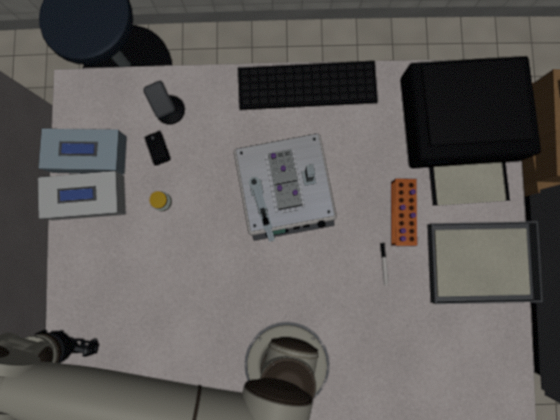

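View pics/side0.png

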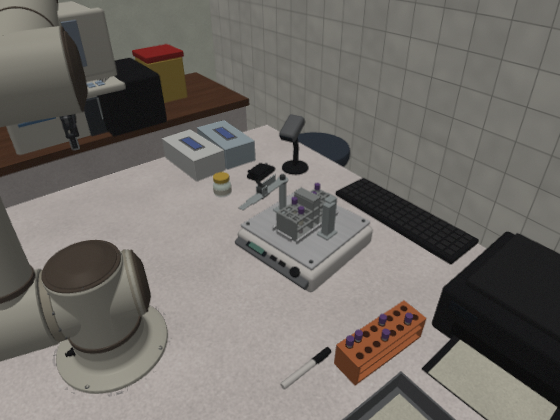

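The top view shows the shaker around (285,185), slightly rotated. The pivot is near (254,182), the strap points down to about (270,235), and the keeper is near (310,173). The arm is clear of it all. I'll zoom in next.

```bash
python3 - <<'E'
import cv2
a=cv2.imread("pics/top0.png")[120:250,220:350]; b=cv2.imread("pics/side0.png")[165:295,230:380]
cv2.imwrite("pics/zt.png",cv2.resize(a,None,fx=4.6,fy=4.6,interpolation=2)); cv2.imwrite("pics/zs.png",cv2.resize(b,None,fx=4.6,fy=4.6,interpolation=2))
E
```

```text
(no output)
```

View pics/zt.png

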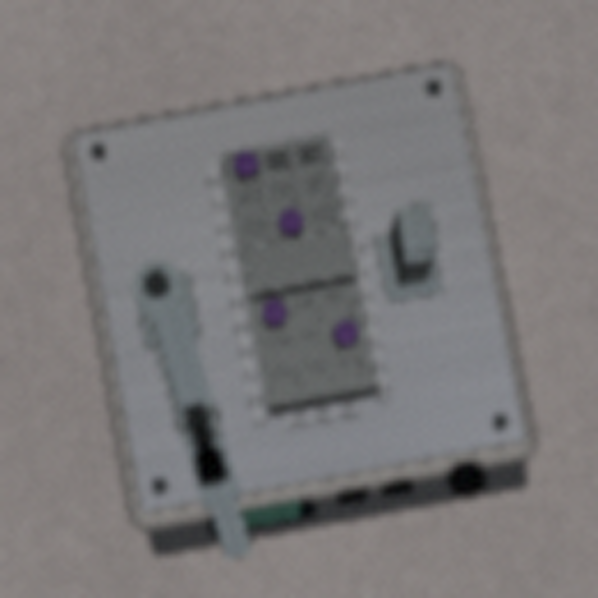

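View pics/zs.png

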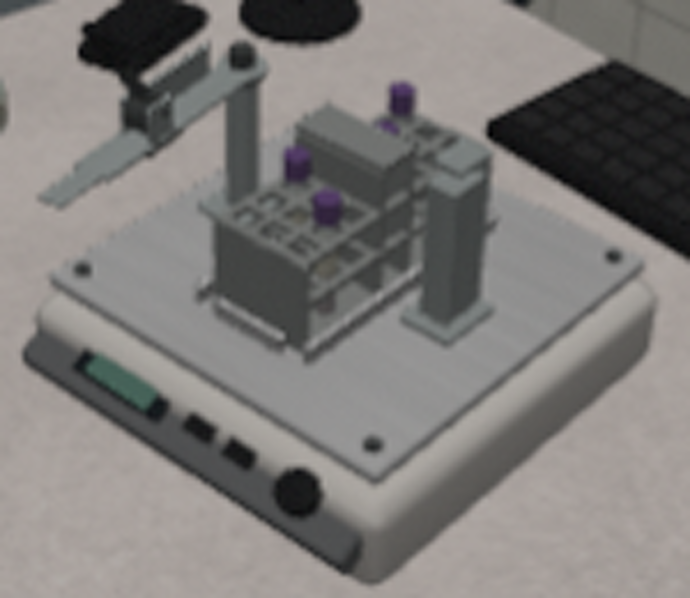

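The top crop shows the four platform screws at crop px (98,151), (433,88), (500,422), (159,485), the pivot cap at (155,283), the tongue end at (235,550) and the tube caps in purple. In the side crop the pivot cap is at (243,52), the tongue end at (52,200) and the lever standing up, with its black grip at about (140,60).

```bash
cat > h.py <<'E'
import numpy as np, cv2
from plant import bot, hand, kinematics, monitor, viewer, workorder
def ray(n,p):
    c=viewer.calibration(n);K=c["K"];d=np.array([c["k1"],0,0,0,0.])
    q=cv2.undistortPoints(np.array(p,float).reshape(-1,1,2),K,d)[:,0]
    R=cv2.Rodrigues(c["rvec"])[0]
    return -R.T@c["tvec"],(np.c_[q,np.ones(len(q))])@R
def onz(n,p,z):
    o,D=ray(n,p);return o+D*((z-o[2])/D[:,2])[:,None]
def proj(n,X):
    c=viewer.calibration(n);return cv2.projectPoints(np.array(X,float),c["rvec"],c["tvec"],c["K"],np.array([c["k1"],0,0,0,0.]))[0][:,0]
def purple(im):
    h=cv2.cvtColor(im,cv2.COLOR_RGB2HSV);m=cv2.inRange(h,(120,70,30),(160,255,255))
    n,l,s,c=cv2.connectedComponentsWithStats(m);return [(c[i],s[i,4]) for i in range(1,n) if s[i,4]>3]
E
python3 - <<'E'
from h import *
f=lambda p,ox,oy:(np.array(p,float)+.5)/4.6-.5+[ox,oy]
T=lambda p:f(p,220,120); S=lambda p:f(p,230,165)
sc=onz("top",T([(98,151),(433,88),(500,422),(159,485)]),87); print(sc.round(1)); print("c",sc.mean(0), [np.linalg.norm(sc[i]-sc[i-1]).round(1) for i in range(4)])
v=(sc[0]+sc[1]-sc[2]-sc[3])[:2]; w=(sc[0]+sc[3]-sc[1]-sc[2])[:2]
print("yaw",np.arctan2(v[1],v[0]),np.arctan2(-w[0],w[1]))
ss=onz("side",S([(81,269),(613,256),(373,443)]),87);print("side screws",ss.round(1))
print("tongue",onz("top",T([(235,550)]),187),onz("side",S([(52,200)]),187))
for z in(205,212):print("piv",z,onz("top",T([(155,283)]),z),onz("side",S([(243,52)]),z))
im=cv2.imread("pics/top0.png")[:,:,::-1].copy()
for c,a in purple(im):
  if 220<c[0]<350: print("cap",a,onz("top",[c],168).round(1))
im=cv2.imread("pics/side0.png")[:,:,::-1].copy()
for c,a in purple(im):
  if c[1]<230: print("scap",a,onz("side",[c],160).round(1))
E
```

```text
[[ 636.7  125.6   87. ]
 [ 673.9  -91.2   87. ]
 [ 456.8 -128.6   87. ]
 [ 420.2   88.4   87. ]]
c [546.88951127  -1.44760144  87.        ] [np.float64(219.7), np.float64(219.9), np.float64(220.3), np.float64(220.1)]
yaw 0.17046971960415033 0.16867503591780383
side screws [[ 417.7   87.2   87. ]
 [ 672.5  -92.3   87. ]
 [ 456.6 -128.7   87. ]]
tongue [[374.7414305   38.15433722 187.        ]] [[370.65546716  33.21457954 187.        ]]
piv 205 [[530.86141663  82.3738783  205.        ]] [[521.85220019  67.81329396 205.        ]]
piv 212 [[529.73534741  81.94435369 212.        ]] [[514.79144502  58.47924341 212.        ]]
cap 19 [[608.8  29.  168. ]]
cap 19 [[572.2   2.3 168. ]]
cap 19 [[517.5  12.5 168. ]]
cap 18 [[504.4 -29.3 168. ]]
scap 25 [[608.2  28.3 160. ]]
scap 4 [[583.2   9.5 160. ]]
scap 31 [[517.3  13.  160. ]]
scap 35 [[504.3 -30.1 160. ]]
```

Everything agrees: shaker at (546.7,-1.7) with yaw 0.17, the rack central, and the strap at swing about 1.46. Next I'll check IK along the whole push arc, then move the shut fingers to a standoff behind the flange.

```bash
cat >> h.py <<'E'
from scipy.spatial.transform import Rotation as Ro
C=np.array([546.7,-1.7]); YAW=.1695
c_,s_=np.cos(YAW),np.sin(YAW); RS=np.array([[c_,-s_],[s_,c_]])
def W(x,y,z): return np.r_[C+RS@[x,y],z]
def quat(y2):  # tool down, tool y along world 2-vector
    y=np.r_[y2,0]/np.linalg.norm(y2);z=np.array([0,0,-1.]);q=Ro.from_matrix(np.c_[np.cross(y,z),y,z]).as_quat();return np.r_[q[3],q[:3]]
def flange(phi,gap,z,r=47,sg=1):
    u=np.array([-np.sin(phi),-np.cos(phi)]);n=np.array([-np.cos(phi),np.sin(phi)])
    p=np.array([0,85])+r*u+(26.5+gap)*n
    return W(*p,z),quat(sg*RS@n)
def lever(ang,r,clear=0,sg=1): # ang=handle elevation; outer lower edge of tip on the handle's top face
    y=-(r*np.cos(ang)-(4.5+clear)*np.sin(ang)); z=203+r*np.sin(ang)+(4.5+clear)*np.cos(ang)
    return W(0,y+11,z),quat(sg*RS@[1,0])
E
python3 - <<'E'
from h import *
for sg in(1,-1):
    for phi in(1.6,1.46,.7,0,-.06): print(sg,phi,np.round(kinematics.ik(*flange(phi,0,192,sg=sg)),2))
    for a in(1.134,.5,.08): print("lev",sg,np.round(kinematics.ik(*lever(a,62,sg=sg)),2))
print(flange(1.46,0,192))
E
```

```text
1 1.6 [ 0.21 -0.06 -0.05  1.58  0.    0.07]
1 1.46 [ 0.19 -0.07 -0.06  1.58  0.   -0.09]
1 0.7 [ 0.11 -0.07 -0.06  1.58  0.   -0.93]
1 0 [ 0.06 -0.01  0.    1.58  0.   -1.68]
1 -0.06 [ 0.06 -0.    0.01  1.58  0.   -1.74]
lev 1 [-0.02  0.1   0.25  1.72  0.    1.38]
lev 1 [-0.08  0.1   0.2   1.67  0.    1.32]
lev 1 [-0.09  0.1   0.15  1.62  0.    1.31]
-1 1.6 [ 0.21 -0.06 -0.05  1.58  0.   -3.07]
-1 1.46 [ 0.19 -0.07 -0.06  1.58  0.    3.06]
-1 0.7 [ 0.11 -0.07 -0.06  1.58  0.    2.21]
-1 0 [ 0.06 -0.01  0.    1.58  0.    1.46]
-1 -0.06 [ 0.06 -0.    0.01  1.58  0.    1.4 ]
lev -1 [-0.02  0.1   0.25  1.72  0.   -1.76]
lev -1 [-0.08  0.1   0.2   1.67  0.   -1.82]
lev -1 [-0.09  0.1   0.15  1.62  0.   -1.83]
(array([479.86466356,  94.54558296, 192.        ]), array([ 0.        , -0.13968983,  0.99019531,  0.        ]))
```

```bash
python3 - <<'E'
from h import *
hand.close_gripper()
bot.move_to(*flange(1.46,30,300)); bot.move_linear(flange(1.46,25,192)[0])
s=monitor.observe();print(s["t"],s["eef_pos"],s["force"],s["finger_gap"])
a=[viewer.get_image(n)[:,:,::-1] for n in("top","side")]
a=[cv2.resize(a[0][120:250,220:350],(400,400),interpolation=2),cv2.resize(a[1][145:275,230:360],(400,400),interpolation=2)]
cv2.imwrite("pics/ap.png",np.hstack(a))
E
```

```text
3.6917 [473.21838719 118.83291379 192.96539064] [ 0.24324702 -0.19973194  0.97722622] 0.0038617161251148645
```

View pics/ap.png

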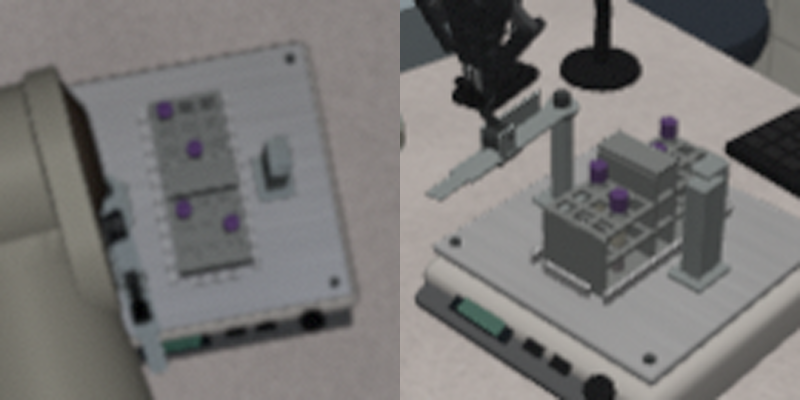

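In the side half, the shut fingers stand behind the flange with the tip near (475,95), and the strap has not moved. Now the arc push, with a guard on the last part.

```bash
python3 - <<'E'
from h import *
def go(phi,gap,v,g=None):
    p,q=flange(phi,gap,192); r=bot.move_linear(p,q,v,g); s=monitor.observe()
    print(round(phi,2),r,round(s["t"],2),s["eef_pos"].round(1),s["force"].round(1)); return r
go(1.46,3,60,12)
for phi in np.arange(1.32,.1,-.15):
    if go(phi,0,50,15): break
else:
    for phi in(.06,.0,-.04,-.08):
        if go(phi,0,20,12): break
a=[viewer.get_image(n)[:,:,::-1] for n in("top","side")]
a=[cv2.resize(a[0][120:250,220:350],(400,400),interpolation=2),cv2.resize(a[1][145:275,230:360],(400,400),interpolation=2)]
cv2.imwrite("pics/p1.png",np.hstack(a))
E
```

```text
1.46 False 4.31 [479.1  97.  192. ] [-1.2 -0.  -0.3]
1.32 False 4.67 [478.6  87.2 192. ] [-0.1  0.4  0.6]
1.17 False 4.97 [478.6  79.1 192. ] [-1.1  0.1 -0.1]
1.02 False 5.28 [479.7  71.1 192. ] [-0.5  0.7  0.3]
0.87 False 5.59 [481.9  63.3 192. ] [-0.4  0.7 -0.8]
0.72 False 5.9 [485.3  56.  192. ] [0.3 0.8 0.4]
0.57 False 6.21 [489.7  49.2 192. ] [-0.4  1.1 -0.4]
0.42 False 6.52 [495.1  43.2 192. ] [-0.7  0.4  0.1]
0.27 False 6.83 [501.3  38.1 192. ] [ 0.2  0.4 -0.1]
0.12 False 7.13 [508.2  33.9 192. ] [ 0.9 -0.2  0.7]
0.06 False 7.44 [510.9  32.6 192.1] [-2.9  0.6  0.8]
0.0 False 7.75 [514.1  31.4 192. ] [-2.   1.   0.2]
-0.04 True 7.96 [514.   30.7 191.5] [-2.5 -0.1  2. ]
```

View pics/p1.png

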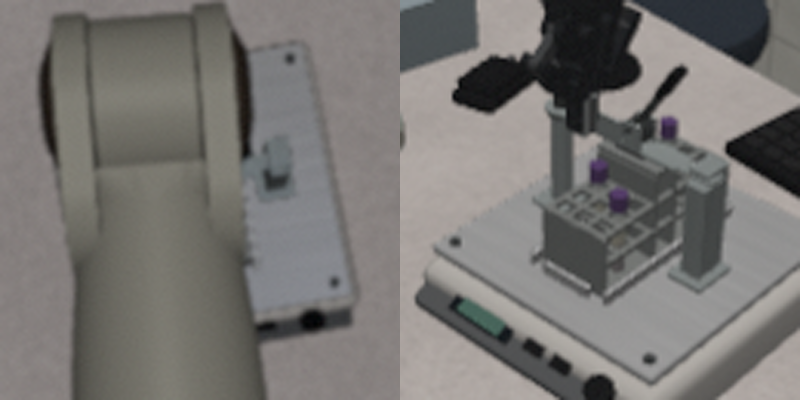

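The guard tripped with the TCP at the phi≈0 position. The side view shows the strap across the rack with its tongue at the keeper. I'll back away and check with a clear view.

```bash
python3 - <<'E'
from h import *
bot.move_linear(flange(0,25,192)[0],None,100); 
bot.move_linear(flange(0,25,330)[0],None,200)
p=lever(1.134,62,sg=-1); bot.move_to(np.array([350,250,330.]),p[1])
s=monitor.observe();print(s["t"],s["eef_pos"],s["force"])
a=[viewer.get_image(n)[:,:,::-1] for n in("top","side")]
cv2.imwrite("pics/t2.png",a[0]);cv2.imwrite("pics/s2.png",a[1])
a=[cv2.resize(a[0][145:215,235:325],(540,420),interpolation=2),cv2.resize(a[1][165:245,270:350],(420,420),interpolation=2)]
a=np.hstack(a); cv2.imwrite("pics/p2.png",cv2.resize(a,(800,350)))
for n,P in(("tongue",(0,85-168,187)),("axis",(0,0,203)),("tip",(0,-33.8,275.5)),("pivot",(0,85,200))):print(n,proj("top",[W(*P)]).round(1),proj("side",[W(*P)]).round(1))
E
```

```text
10.325 [350.36766696 249.56244451 329.65277215] [-0.18874764 -0.31948234 -0.23929   ]
tongue [[314.3 170.3]] [[332.7 202.6]]
axis [[284.4 174.9]] [[306.9 184.7]]
tip [[297.6 167.6]] [[318.7 164.1]]
pivot [[253.5 180.9]] [[282.3 174.1]]
```

View pics/p2.png

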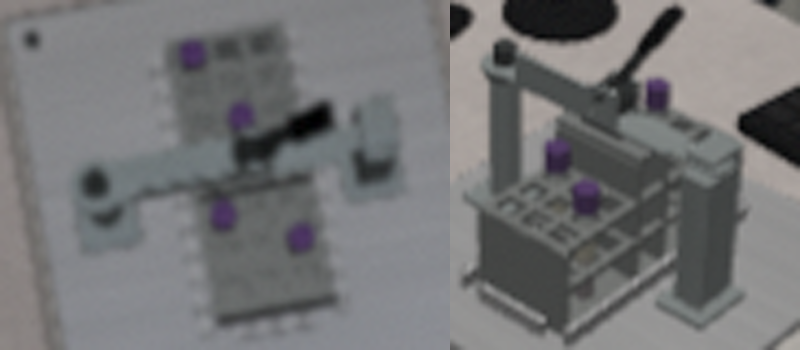

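The strap lies straight from the pivot to the keeper jaw, tubes and rack unmoved. The lever grip's end is at about (301,167) in full-image px, against (298,168) predicted for fully up, so it is still essentially up. Now I'll push the lever along its arc.

```bash
python3 - <<'E'
from h import *
p,q=lever(1.134,62,10,-1)
bot.move_to(p+[0,0,70],q); print(bot.move_linear(p,None,80,10))
def go(a,v,g,over=0):
    p,_=lever(a,62,0,-1);r=bot.move_linear(p-[0,0,over],None,v,g);s=monitor.observe()
    print(round(a,2),r,round(s["t"],2),s["eef_pos"].round(1),(p-s["eef_pos"]).round(1),s["force"].round(1));return r
ok=True
for a in np.arange(1.1,.25,-.12):
    if go(a,50,18): ok=False;break
if ok:
    for a,o in((.2,0),(.14,0),(.087,0),(.087,1),(.087,2),(.087,3),(.087,4),(.087,5)):
        if go(a,15,30,o) or monitor.observe()["force"][2]>28: break
E
```

```text
False
1.1 False 13.07 [548.9 -15.1 260.1] [0.  0.4 0.2] [ 1.  -0.1 -0. ]
0.98 False 13.37 [550.  -21.5 256.8] [0.  0.2 0.2] [ 0.   0.2 -0.3]
0.86 False 13.67 [551.1 -27.7 252.6] [0.  0.3 0.3] [0.1 0.3 0.8]
0.74 False 13.97 [552.  -33.3 247.8] [0.  0.3 0.4] [ 0.7 -0.4  0.3]
0.62 False 14.27 [552.9 -38.3 242.3] [0.1 0.3 0.4] [ 0.2 -0.3  0.7]
0.5 False 14.57 [553.6 -42.6 236.3] [0.1 0.2 0.4] [0.1 0.4 0.2]
0.38 False 14.87 [554.2 -46.1 229.7] [0.1 0.1 0.5] [ 0.1 -0.2  0.1]
0.26 False 15.17 [554.7 -48.9 222.9] [0.1 0.1 0.4] [ 0.5 -0.4 -0.3]
0.2 False 15.57 [555.  -49.9 219.7] [-0.  0.  0.] [ 0.5 -0.   1.1]
0.14 False 15.97 [555.1 -50.8 216. ] [0.  0.1 0.1] [-0.2 -0.   0.5]
0.09 False 16.33 [555.2 -51.4 212.7] [0.  0.1 0.2] [ 0.9 -1.7  1.5]
0.09 False 16.58 [555.3 -51.5 212.1] [-0.1  0.1  0.7] [-0.  -2.   4.4]
0.09 False 16.83 [555.3 -51.5 211.9] [-0.1  0.2  1. ] [-1.1 -1.6  9.6]
0.09 False 17.08 [555.4 -51.5 211.7] [-0.2  0.2  1.2] [-2.5 -1.5 14.1]
0.09 False 17.33 [555.5 -51.6 211.4] [-0.3  0.2  1.4] [-4.1 -1.5 18.5]
0.09 False 17.58 [555.5 -51.6 211.2] [-0.3  0.2  1.6] [-5.9 -0.8 23.1]
```

Contact is at z≈211–212, where the lever should lie when fully down, with 23 N there. I'll back off and look.

```bash
python3 - <<'E'
from h import *
p=monitor.observe()["eef_pos"]
bot.move_linear(p+[0,0,118],None,150)
bot.move_to(np.array([350,250,330.]),lever(1,62,0,-1)[1])
s=monitor.observe();print(s["t"],s["eef_pos"],s["force"])
a=[viewer.get_image(n)[:,:,::-1] for n in("top","side")]
cv2.imwrite("pics/t3.png",a[0]);cv2.imwrite("pics/s3.png",a[1])
a=[cv2.resize(a[0][145:215,235:325],(540,420),interpolation=2),cv2.resize(a[1][165:245,270:350],(420,420),interpolation=2)]
a=np.hstack(a); cv2.imwrite("pics/p3.png",cv2.resize(a,(800,350)))
for e in(.087,.2,.4,1.1):
  P=W(0,-80*np.cos(e),203+80*np.sin(e));print(e,proj("top",[P]).round(1),proj("side",[P]).round(1))
E
```

```text
19.9083 [350.51882081 249.64715455 329.83993562] [-0.18157753 -0.20071876  0.33855777]
0.087 [[313.7 169. ]] [[332.3 194.3]]
0.2 [[313.4 168.4]] [[332.1 190.9]]
0.4 [[312.  167.7]] [[330.9 184.8]]
1.1 [[298.5 167.5]] [[319.5 164.8]]
```

View pics/p3.png

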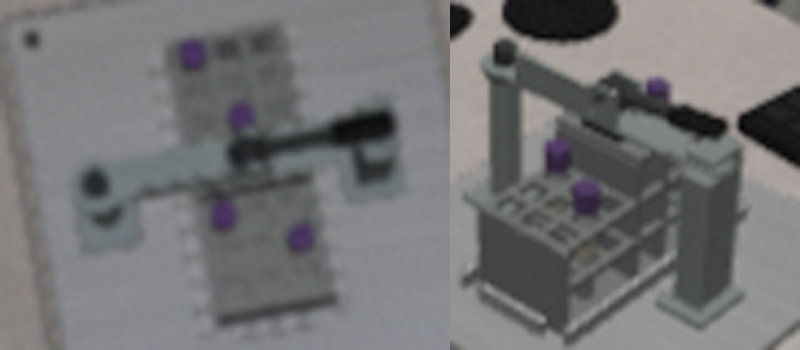

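The lever lies along the strap. Its tip is at (332.9,194.0) in the side view, against (332.3,194.3) predicted for fully down. 23 N may only just exceed the bite force, so I'll give one more firm press farther out to make sure it is on its stop.

```bash
python3 - <<'E'
from h import *
p,q=lever(.087,71,0,-1)
bot.move_to(p+[0,0,90],q); bot.move_linear(p+[0,0,5],None,80)
for o in range(0,9):
    r=bot.move_linear(p-[0,0,o],None,15,25);s=monitor.observe();print(o,r,s["eef_pos"].round(2),s["force"].round(1))
    if s["force"][2]>31 or r:break
bot.move_linear(s["eef_pos"]+[0,0,118],None,150)
bot.move_to(np.array([350,250,330.]),q)
b=cv2.imread("pics/s3.png")
a=viewer.get_image("side")[:,:,::-1];t=viewer.get_image("top")[:,:,::-1]
cv2.imwrite("pics/s4.png",a);cv2.imwrite("pics/t4.png",t)
z=lambda i:cv2.resize(i[165:245,270:350],(400,400),interpolation=2)
cv2.imwrite("pics/p4.png",np.hstack([z(b),z(a)]))
for n,i in(("top",t),("side",a)):
  print(n,[onz(n,[c],168 if n=="top" else 160).round(1)[0,:2].tolist() for c,k in purple(i.copy()[:,:,::-1].copy()) if (220<c[0]<350 and c[1]<230)])
print(monitor.observe()["t"],monitor.observe()["force"])
E
```

```text
0 False [556.68 -60.19 213.59] [-0.6  0.4  0.8]
1 False [556.79 -60.19 213.01] [-0.4  0.2  2.1]
2 False [556.85 -60.24 212.68] [-1.4  0.5  8.2]
3 False [556.91 -60.26 212.42] [-2.5  0.3 12.2]
4 False [556.99 -60.25 212.19] [-3.7 -0.  16.1]
5 False [557.05 -60.31 211.95] [-5.5  0.  21.3]
6 False [557.12 -60.31 211.75] [-6.2  0.1 24.7]
7 False [557.16 -60.34 211.5 ] [-8.   0.3 30.3]
8 False [557.25 -60.36 211.28] [-8.6  1.  34.1]
top [[608.8, 29.0], [572.9, 2.6], [517.8, 13.0], [504.4, -29.3]]
side [[613.5, 33.7], [517.3, 13.0], [505.0, -29.9]]
27.5667 [-1.01153523  0.02109804 -0.00490772]
```

View pics/p4.png

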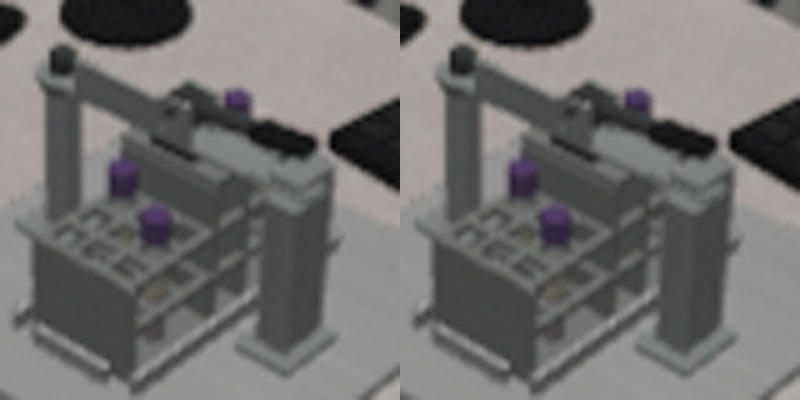

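The lever picture is identical before and after the 34 N press: its tip is about (315,140) in the left half and (715,140) in the right. The contact was simply stiff, so the lever is on its stop. The robot is clear of everything, so I'm handing in.

```bash
python3 -c "
from plant import *
from plant import workorder
print(workorder.hand_in())"
```

```text
the job is handed in; nothing more can be done
None
```

The job is handed in: the strap is home across the rack and the cam lever is fully down. The robot was clear of the scene at about 27.6 s.

- **Strap:** I pushed it round by the flange with the back of the shut fingers. The guard stopped the push with the fingers where the home position puts them. Pictures then showed the strap lying straight from the pivot to the keeper jaw.
- **Lever:** I pushed it down along its arc to 23 N, then pressed once more farther out to 34 N because 23 N was only just above the expected bite force. Before that press its tip was within 1 px of the predicted fully-down position in the side view. The second press left the lever visibly unchanged, so I take it to be on its stop.
- **Rack and tubes:** In the last top view all four tube caps were within 1 mm of where they started.
- **Checks that disagreed or were limited:**
  - The side view put one far tube (`tube3`) about 7 mm off. Its cap is partly hidden behind the lever grip in that view, and the top view shows it unmoved.
  - The pictures resolve the lever angle only to about 0.03 rad.
  - I did not re-measure the items on the bench; the arm did not go near them.

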